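# Offer up the push-block handle for gluing

### The job

We are gluing up a push block for the saw. Twist the red trigger knob on the jig clockwise to its stop and let it spring back, so that the sprung jaw closes and clamps the sole board against the fence; then pick up the handle from the two offcuts, carry it over the smoothing plane and the jig's fence, and hold it upright over the board with its two dowels in line with the two holes and their ends about 10 mm above the board, so that I can run glue into the holes. Do not let the handle touch the board, the jig or the plane, leave the plane, glue bottle and tape measure where they are, and finish while still holding the handle there, without letting go.

Things in the scene. Friction and masses are not known exactly. Their poses are not given: they have to be found in the camera images.
- jig: glue-up jig fixed to the table: plywood base 280 (x) x 270 (y) x 18 mm, origin at the centre of its underside. A wooden fence 23 mm thick runs along its -y side, inner face at y = -90 mm, top 66 mm above the table. On the +y side a dark sprung jaw with a cork face; behind it the trigger housing (top 54 mm above the table) with the red knob, axis at y = 88 mm
- trigger (a joint): red wing knob on the jig, turning about a vertical axis, rad: 0 at rest, grows clockwise seen from above, stop at 1.15. A spring turns it back to 0 when let go; turning takes less than 0.25 N m. Its pin holds the jaw back; shortly before the stop the pin clears the jaw, which closes by itself within half a second
- trigger_grip (a point): point on the knob's axis at the height to grip it, 84 mm above the table. The wing (46 mm along this point's x, 14 mm thick along its y, from 64 to 100 mm above the table) is gripped across its thickness; the point turns with the knob
- clamp_jaw (a joint): sprung jaw, m: 0 cocked open, grows as it slides toward the fence (the jig's -y); about 0.024 when it clamps the board against the fence with about 8 N
- sole_board: light wooden sole board of the push block, 260 (x) x 76 (y) x 20 mm, origin at the centre of its underside; lies loose on the jig's base (its top is 38 mm above the table) between fence and jaw until clamped, which moves and squares it
- sole_board_hole0 (a point): centre of the mouth of one blind hole, 14 mm wide and 16 mm deep, in the board's top, 32 mm from the board's middle toward its -x
- sole_board_hole1 (a point): the same for the other hole, 32 mm toward +x
- handle: light wooden D-shaped handle, 180 (x) x 26 (y) x 74 mm high, origin at the centre of its flat underside. Its grip bar lies 48 to 74 mm above the underside over an open window 94 mm long: grip it across y at the middle. Two dowels 12 mm thick stick 13 mm out of the underside at x = -32 and +32 mm. Starts upright, underside 18 mm above the table; either way round will do; 0.1 to 0.2 kg
- handle_dowel0 (a point): centre of the end of the dowel at the handle's -x side, 13 mm below the underside
- handle_dowel1 (a point): the same at its +x side
- bearer_near: offcut 60 (x) x 110 (y) x 18 mm under one end of the handle, origin at the centre of its underside
- bearer_far: the same kind of offcut under the handle's other end
- smoothing_plane: hand plane 58 (x) x 240 (y) x 92 mm high, standing between the offcuts and the jig; origin at the centre of its sole
- glue_bottle: white glue bottle, 64 mm thick, 180 mm high, beyond the jig; origin at the centre of its foot
- tape_measure: yellow tape measure 39 x 78 x 71 mm, at the far side; origin at the centre of its underside
Things that resemble listed ones, but are neither listed nor needed, are in the scene too. Leave any turquoise look-alike of the handle alone.

How it is judged:
On the way, in this order (a step that is already met when the one before it is completed fails the run):
1. the trigger knob is twisted to its stop (past 1.0 of 1.15 rad) (value of joint trigger above 1 rad), for 0.05 s.
2. the knob is let go and has sprung back, and the jaw has clamped the board against the fence (value of joint trigger below 0.1 rad and value of joint clamp_jaw above 0.021 m and contact force between the fingers and trigger below 0.1 N and contact force between clamp_jaw and sole_board above 3 N), for 0.2 s.
3. the handle is held in the fingers with its dowel ends higher than the fence (height (world z) of each of handle_dowel0, handle_dowel1 above 0.07 m and contact force between the fingers and handle above 1 N), for 0.05 s.
At the end, for the whole second after the job is handed in: the jaw still clamps the board and the knob is back at rest; the fingers hold the handle still, upright within 0.1 rad, each dowel within 5 mm of a hole's centre seen from above, both dowel ends 3 to 18 mm above the board's top; the handle touches nothing but the fingers (((horizontal distance between handle_dowel0 and sole_board_hole0 below 0.005 m and horizontal distance between handle_dowel1 and sole_board_hole1 below 0.005 m) or (horizontal distance between handle_dowel0 and sole_board_hole1 below 0.005 m and horizontal distance between handle_dowel1 and sole_board_hole0 below 0.005 m)) and z of handle_dowel0 in the frame of sole_board between 0.023 and 0.038 m and z of handle_dowel1 in the frame of sole_board between 0.023 and 0.038 m and angle between handle's own z axis and vertical below 0.1 rad and linear speed of handle below 0.01 m/s and contact force between the fingers and handle above 1 N and contact force between handle and sole_board below 0.05 N and contact force between handle and jig below 0.05 N and value of joint clamp_jaw above 0.021 m and value of joint trigger below 0.1 rad and contact force between clamp_jaw and sole_board above 3 N); the arm keeps its last pose, push and grip.
It fails at once if the handle touches the board or the jig (contact force between handle and sole_board above 0.5 N or contact force between handle and jig above 0.5 N).
It fails at once if the handle touches the smoothing plane, or the plane is shifted (contact force between handle and smoothing_plane above 0.5 N or distance of smoothing_plane from where it was at the start of the episode above 0.015 m).
It fails at once if the glue bottle or tape measure is shifted (distance of any of glue_bottle, tape_measure from where it was at the start of the episode above 0.015 m).
It also fails if it takes over 64 s, if anything falls off the work surface, if the arm or the gripper's body presses on something with over 40 N, if the wrist force passes 120 N, or if a joint passes its speed limit or range.

### The arm

A 6-joint arm with a two-finger parallel gripper is mounted at the origin on a cart in front of the work surface, level with it; the furniture and walls round the work are solid. World frame = base frame: x ahead of the robot, y to its left, z up, the work surface at z = 0. Lengths are in m, angles in rad, forces in N, time in s.
With the tool pointing down it reaches from about 0.35 to 0.775 m from the base axis. Payload 7.3 kg.
Tool frame: the origin (TCP) lies at the very end of the fingers, on their centre line; the grasp point (between the pads) lies 19 mm behind it; z points along the fingers, y is the line along which they close (so a half turn about z gives the same grasp; the last joint's range is limited). The gripper opens to 92 mm and grips with 3 to 60 N. Pads are 19 mm wide; open, the fingers measure 130 mm over their backs; the gripper's body (75 mm by 190 mm) begins 47 mm behind the grasp point.
Start: joints at [1.143, 0.342, 1.524, -0, 1.275, -0.146], TCP at [0.146, 0.504, 0.227] pointing down, gripper open.
Joint ranges: [-2.53, 2.53], [-0.77, 2.02], [0.04, 2.7], [-1, 4.14], [0.28, 2.66], [-3.11, 3.11]. Speed limits (rad/s): [2.57, 2.57, 3.14, 3.14, 3.14, 3.14].

### API

Orientations are given as [roll, pitch, yaw] about the fixed x, y, z axes, in that order (R = Rz(yaw) Ry(pitch) Rx(roll)).
In Python, from station import robot gives the robot as it stands.
- The arm moves only by the shell command python3 -m crank 'ROWS' [FORCE]. ROWS is JSON, a list of rows, each a list of 3 entries, a list of its own where there are three numbers: the shift along the tool's x, y, z in cm, then the turn, a rotation vector about the tool's x, y, z in degrees, then the opening, from 0 (shut) to 1 (fully open). A call has 1 to 10 rows; each row is the pose to reach, as a shift and turn from the pose commanded when the call began, along the tool's axes at that moment; what a row does not reach only later rows make up. A row lasts 1/8 s, in which the tool goes at most 62.5 mm and 10.7 degrees, less where a joint would pass 70% of its speed; a pose out of reach is approached as far as the arm can. A call with a gripper value outside its range is refused whole. The fingers move at their own pace and stop on an object; FORCE is the grip in N (left out, the last holds). Time passes only in rows, so rows that repeat a pose let the fingers close. It gives the time, the measured TCP pose, the force, the opening and the grip force at its end, in the units of the state.
- robot.sense(): the state, without advancing time (a new reading comes with each control period).
- robot.camera(name): name is "scene" or "top"; returns a dict with "img" (480x640x3 uint8, red, green, blue), "fx", "fy", "cx", "cy" (pixels), "R" (3x3) and "t" (3): a world point X has camera coordinates R X + t. Camera axes: x right, y down, z forward; pixel columns grow to the right and rows downward; lengths in m; the calibration is good to about 2 mm. A picture is of the moment at which its call begins. There is no depth.
- robot.close_job(): hands the job in; it is judged then, once.
Trained networks look in the newest picture that a camera, given by its name, has taken for a name from the list of things; names that differ only in an ending like _2 or _b are one class to them, and where a whole thing is asked for, a point or a joint stands for the part that bears it (a point fixed in the world has none). Each returns a list of dicts, best first, with "p" (0 to 1); they miss things now and then, are a little off and sometimes report something else, mostly with a low value. They report only what shows in the picture. A call takes as long as a camera call. They do not tell look-alikes from the thing itself.
- robot.cut_out(camera, target): "region" (480x640 bool, what is visible of it) and "extent" ([left, top, right, bottom] in pixels, round what is visible of it).
The state is a dict: "t": time; "q": joint angles; "joint_velocities": joint speeds; "joint_torque": joint torques, N m; "ee_pos": TCP position; "eef_rot": TCP orientation; "ft_force": force on the tool from outside, world axes, zero at the start; "ft_torque": the same for the moment, N m; "finger_gap": finger opening in m; "finger_force": force on a finger pad.
Only numpy, scipy, OpenCV 4.12 (cv2) and the standard library are available. Lean on these libraries where they do the work, as an engineer would, in place of code of your own. Each camera call takes 0.05 s, during which the arm holds its last target. There are 200 camera calls.

## Working session

There is one attempt and no reset: what is moved stays moved. The work goes in short steps, Python scripts to look and compute and a shell command to move; the robot and the scene stay as the last step left them, time stands still between calls to the robot, and variables do not carry over. Pictures are saved under pics/ and viewed, at most 10 in all, crops included, and the job is handed in when it is done.

```bash
mkdir -p pics; ls
python3 - <<'E'
from station import robot
import cv2, numpy as np
s=robot.sense(); print(s)
for c in ("top","scene"):
    d=robot.camera(c); cv2.imwrite(f"pics/{c}0.png",d["img"][:,:,::-1])
    print(c,d["fx"],d["fy"],d["cx"],d["cy"],np.round(d["R"],3).tolist(),np.round(d["t"],4).tolist())
    for n in ("jig","trigger","sole_board","sole_board_hole0","handle","handle_dowel0","bearer_near","smoothing_plane","glue_bottle","tape_measure","clamp_jaw"):
        for r in robot.cut_out(c,n)[:3]: 
            m=r["region"]; ys,xs=np.nonzero(m); print(c,n,round(r["p"],2),r["extent"],m.sum(),xs.mean().round(1),ys.mean().round(1), [np.round(v,1).tolist() for v in cv2.minAreaRect(np.stack([xs,ys],1).astype(np.float32))[1:2]], )
E
```

```text
pics
{'t': 0.0, 'q': array([ 1.14297942e+00,  3.42705713e-01,  1.52504674e+00, -3.66364579e-05,
        1.27543677e+00, -1.46002027e-01]), 'joint_velocities': array([ 0.00105961, -0.00024774, -0.00101976, -0.00037949, -0.00010006,
        0.00094142]), 'joint_torque': array([ 2.17047855e-04, -4.31227076e+01, -2.44225448e+01,  7.19799497e-02,
        5.55974082e-02, -1.50286869e-04]), 'ee_pos': array([0.14581016, 0.50389252, 0.22604344]), 'eef_rot': array([-3.14000798e+00, -1.97614227e-04,  2.85978831e+00]), 'ft_force': array([ 0.00558079,  0.90468204, -0.04060201]), 'ft_torque': array([ 0.0251682 ,  0.03836998, -0.06476941]), 'finger_force': 0.0, 'finger_gap': 0.09181722944270755}
top 527.8503429763718 527.8503429763718 314.88368789594927 240.687432221867 [[-0.026, -1.0, -0.009], [-0.981, 0.027, -0.191], [0.191, 0.004, -0.982]] [-0.0652, 0.6008, 1.4093]
top jig 0.73 [161.8, 189.9, 268.0, 307.5] 6534 207.3 250.5 [[101.1, 96.7]]
top jig 0.31 [355.4, 259.7, 400.0, 287.1] 679 377.7 274.2 [[22.2, 40.1]]
top trigger 0.44 [170.1, 244.4, 183.2, 261.4] 196 177.3 252.5 [[18.4, 12.7]]
top sole_
[... 1921 characters left out ...]
438.5 402.3 [[43.8, 81.6]]
scene handle_dowel0 0.85 [321.3, 267.1, 382.0, 324.8] 1330 351.1 293.9 [[21.1, 71.8]]
scene handle_dowel0 0.67 [409.6, 356.3, 464.5, 443.1] 2136 438.9 401.7 [[42.7, 82.5]]
scene bearer_near 0.77 [308.9, 291.3, 354.1, 341.3] 842 327.2 318.1 [[46.0, 25.5]]
scene smoothing_plane 0.83 [261.6, 229.8, 349.9, 284.6] 2207 303.5 252.8 [[34.9, 87.7]]
scene glue_bottle 0.76 [359.0, 183.1, 385.2, 233.7] 999 372.8 209.9 [[24.0, 53.0]]
scene glue_bottle 0.61 [373.4, 232.7, 406.3, 259.3] 668 389.8 244.5 [[29.2, 24.5]]
scene tape_measure 0.94 [376.7, 233.0, 407.0, 259.9] 665 389.8 244.3 [[29.0, 24.4]]
scene clamp_jaw 0.96 [258.0, 160.0, 294.1, 183.1] 449 275.4 172.5 [[15.2, 42.0]]
```

View pics/top0.png

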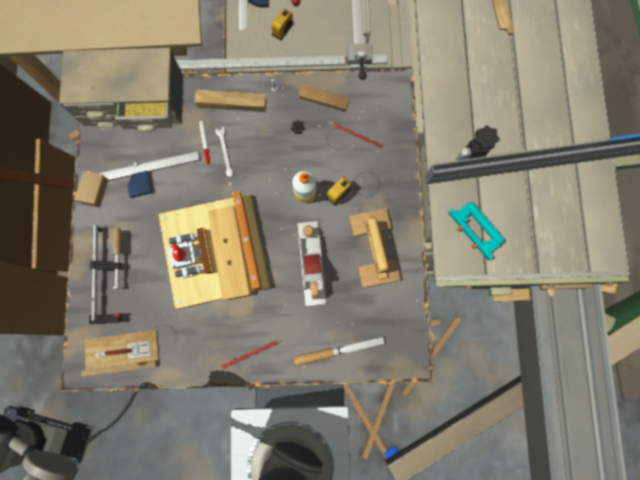

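View pics/scene0.png

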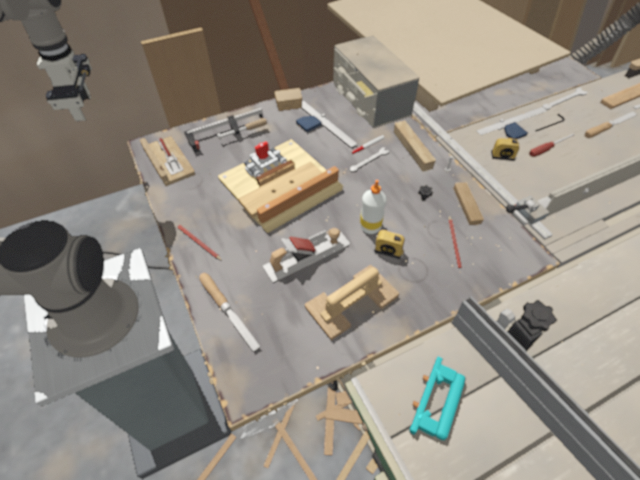

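The top view shows the jig with the red knob at (178,252) and the board holes near (227,240) and (229,264). The plane is at (311,262), and the wooden handle is on its bearers at (377,247). The turquoise look-alike at (477,229) is off the bench. In the scene view the jig is at (280,185) and the handle at (351,294).

```bash
cat > h.py <<'E'
from station import robot
import cv2, numpy as np
def proj(d,X):
    c=np.atleast_2d(X)@np.array(d["R"]).T+d["t"]
    return np.stack([d["fx"]*c[:,0]/c[:,2]+d["cx"], d["fy"]*c[:,1]/c[:,2]+d["cy"]],1)
def back(d,uv,z):
    R=np.array(d["R"]); o=-R.T@d["t"]
    uv=np.atleast_2d(uv); r=np.stack([(uv[:,0]-d["cx"])/d["fx"],(uv[:,1]-d["cy"])/d["fy"],np.ones(len(uv))],1)@R
    return o+r*((z-o[2])/r[:,2])[:,None]
def crop(d,x,y,w,h,k):
    return cv2.resize(d["img"][y:y+h,x:x+w,::-1],None,fx=k,fy=k,interpolation=cv2.INTER_CUBIC)
E
python3 - <<'E'
from h import *
t=robot.camera("top"); s=robot.camera("scene")
# centres by mask: knob top z~.1 ; board z .038 ; handle top
for d,n in ((t,"top"),(s,"scene")):
    for nm,z in (("trigger",.084),("sole_board",.038),("handle_dowel0",.085),("smoothing_plane",.04),("bearer_near",.009),("glue_bottle",.09),("tape_measure",.04)):
        for r in robot.cut_out(n,nm)[:2]:
            ys,xs=np.nonzero(r["region"]); b=cv2.boxPoints(cv2.minAreaRect(np.stack([xs,ys],1).astype(np.float32)))
            print(n,nm,round(r["p"],2),np.round(back(d,[[xs.mean(),ys.mean()]],z)[0],3))
a=np.hstack([crop(t,150,180,130,140,3),crop(t,340,195,70,140,3)]) ; a=a[:, :800]
b=np.hstack([crop(s,210,130,140,110,3),crop(s,300,260,110,110,3)])[:,:800]
cv2.imwrite("pics/a1.png",cv2.resize(crop(t,155,185,120,128,1),None,fx=4.6,fy=4.6,interpolation=cv2.INTER_CUBIC))
c=np.hstack([crop(s,215,135,135,105,3),crop(s,300,260,105,90,3)[:,:].copy() if 0 else cv2.copyMakeBorder(crop(s,300,260,105,90,3),0,45,0,0,cv2.BORDER_CONSTANT)])
e=cv2.copyMakeBorder(crop(t,340,200,70,92,3),0,0,0,c.shape[1]-210,cv2.BORDER_CONSTANT)
cv2.imwrite("pics/a2.png",np.vstack([c,e])); print(c.shape,e.shape)
np.save("t0.npy",t["img"]);np.save("s0.npy",s["img"])
E
```

```text
top sole_board 0.8 [0.576 0.164 0.038]
top sole_board 0.32 [ 0.502 -0.254  0.038]
top handle_dowel0 0.9 [ 0.571 -0.247  0.085]
top handle_dowel0 0.6 [ 0.615 -0.524  0.085]
top smoothing_plane 0.96 [ 0.539 -0.069  0.04 ]
top bearer_near 0.91 [ 0.506 -0.255  0.009]
top tape_measure 0.96 [ 0.748 -0.153  0.04 ]
scene trigger 0.68 [0.573 0.284 0.084]
scene trigger 0.15 [ 0.569 -0.271  0.084]
scene sole_board 0.88 [0.566 0.163 0.038]
scene handle_dowel0 0.84 [ 0.57  -0.271  0.085]
scene handle_dowel0 0.67 [ 0.604 -0.566  0.085]
scene smoothing_plane 0.78 [ 0.534 -0.086  0.04 ]
scene bearer_near 0.57 [ 0.509 -0.266  0.009]
scene glue_bottle 0.76 [ 0.747 -0.074  0.09 ]
scene glue_bottle 0.6 [0.549 0.114 0.09 ]
scene tape_measure 0.58 [ 0.751 -0.165  0.04 ]
(315, 720, 3) (276, 720, 3)
```

View pics/a1.png

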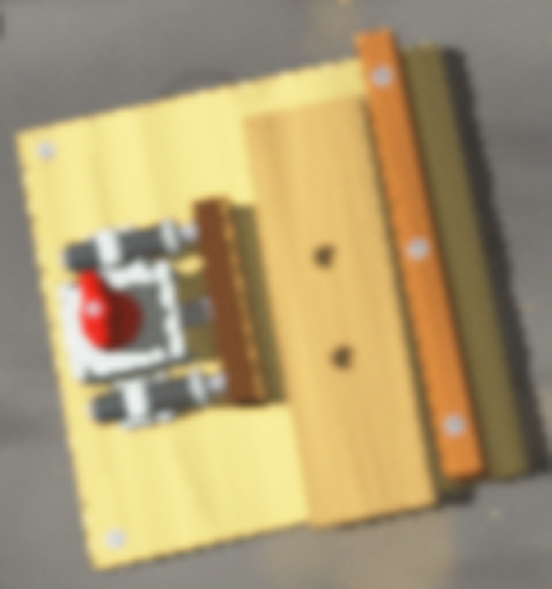

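View pics/a2.png

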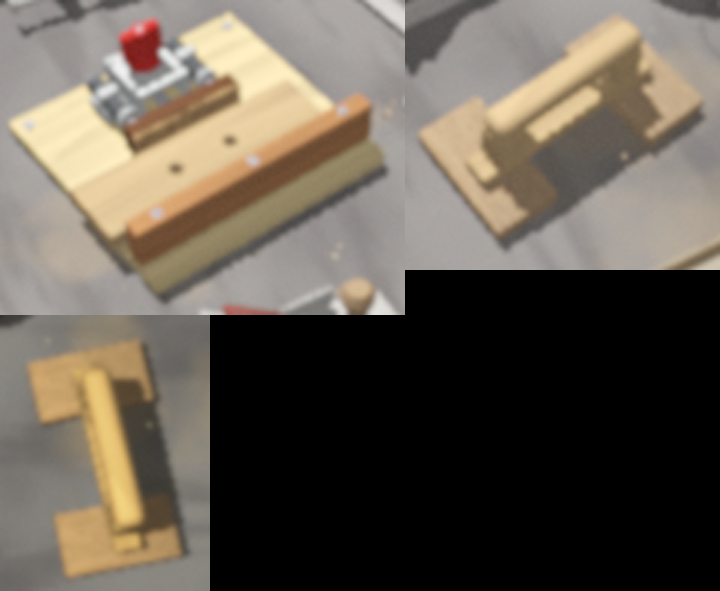

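```bash
cat > m.py <<'E'
from h import *
from scipy.optimize import least_squares, minimize
def P(p,X):
    c,s=np.cos(p[2]),np.sin(p[2]); X=np.array(X,float)
    return np.stack([p[0]+c*X[:,0]-s*X[:,1],p[1]+s*X[:,0]+c*X[:,1],X[:,2]],1)
def iou(d,m,hulls):
    a=np.zeros((480*4,640*4),np.uint8)
    for X in hulls:
        cv2.fillConvexPoly(a,cv2.convexHull(np.round((proj(d,X)+.5)*4).astype(np.int32)),1)
    a=cv2.resize(a.astype(np.float32),(640,480),interpolation=cv2.INTER_AREA); m=m.astype(np.float32)
    return np.minimum(a,m).sum()/np.maximum(a,m).sum()
def box(lx,ly,z0,z1): return np.array([[x*lx/2,y*ly/2,z] for x in(-1,1) for y in(-1,1) for z in(z0,z1)])
E
python3 - <<'E'
from m import *
t=robot.camera("top"); s=robot.camera("scene")
pt=lambda X,o:(np.array(X)+.5)/4.6-.5+np.array([155,185])
ps=lambda X:(np.array(X)+.5)/3-.5+np.array([215,135])
T=[([140,135,18],(17,132)),([-140,135,18],(95,570))]
# fence: edges y only via lines: use ends with unknown length L
F=[([1,-90,66],(357,35)),([1,-113,66],(394,28)),([-1,-90,66],(447,480)),([-1,-113,66],(485,473))]
S=[([140,135,18],(229,12)),([-140,135,18],(10,124))]
def res(p,ret=0):
    r=[]
    for X,u in T: r.append(proj(t,P(p,[np.array(X)/1e3]))[0]-pt(u,0))
    for X,u in F: X=np.array(X,float); X[0]*=p[3]*1e3; r.append(proj(t,P(p,[X/1e3]))[0]-pt(u,0))
    for X,u in S: r.append(proj(s,P(p,[np.array(X)/1e3]))[0]-ps(u))
    return np.concatenate(r)
o=least_squares(res,[.55,.22,0.15,.13],loss="soft_l1"); j=o.x
print("jig",j,"res px",np.round(res(j).reshape(-1,2),1).tolist())
ht=back(t,[pt(u,0) for u in((324,256),(342,357))],.038); hs=back(s,[ps(u) for u in((230,141),(177,168))],.038)
print("holes",ht.round(4).tolist(),hs.round(4).tolist(),"spacing",np.linalg.norm(ht[0]-ht[1]),np.linalg.norm(hs[0]-hs[1]))
ax=P(j,[[0,.088,.084]])[0]; print("knob axis by jig",ax)
ms={}
for d,n in((t,"top"),(s,"scene")):
    h=cv2.cvtColor(d["img"],cv2.COLOR_RGB2HSV); red=((h[...,0]<8)|(h[...,0]>172))&(h[...,1]>170)&(h[...,2]>90)
    u=proj(d,ax[None])[0].astype(int); k=np.zeros_like(red); k[u[1]-14:u[1]+15,u[0]-14:u[0]+15]=1
    ms[n]=red&k; ys,xs=np.nonzero(ms[n]); print(n,ms[n].sum(),xs.mean(),ys.mean(),proj(d,ax[None]))
best=max((min(1,1)*(iou(t,ms["top"],[P([ax[0]+dx,ax[1]+dy,a],box(.046,.014,.064,.1))])+iou(s,ms["scene"],[P([ax[0]+dx,ax[1]+dy,a],box(.046,.014,.064,.1))])),a,dx,dy) for a in np.arange(-1.5,1.6,.1) for dx in(-.004,0,.004) for dy in(-.004,0,.004))
print("knob",best)
# handle
M={}
for n in("top","scene"):
    for r in robot.cut_out(n,"handle"):
        x=r["extent"]; c=(x[0]+x[2])/2
        if (n=="top" and 365<c<390) or (n=="scene" and 335<c<365): M[n]=r["region"];break
for n in M:
    k=np.zeros((480,640),np.uint8); ys,xs=np.nonzero(M[n]); cv2.fillConvexPoly(k,cv2.convexHull(np.stack([xs,ys],1).astype(np.int32)),1); M[n]=k
print(list(M))
f=lambda p:-sum(iou(d,M[n],[np.vstack([P(p,box(.18,.026,.018,.035)),P(p,box(.13,.026,.035,.092))])]) for d,n in((t,"top"),(s,"scene")) if n in M)
o=min((minimize(f,[.565,-.265,a],method="Nelder-Mead",options=dict(initial_simplex=[[.565,-.265,a],[.58,-.265,a],[.565,-.25,a],[.565,-.265,a+.1]])) for a in(.05,.2)),key=lambda o:o.fun)
print("handle",o.x,o.fun)
E
```

```text
jig [0.58852241 0.20878559 0.19343339 0.13990043] res px [[0.4, -0.1], [-0.3, -0.3], [0.2, -0.2], [0.1, -0.4], [-0.0, -0.1], [0.0, -0.4], [-0.8, 0.6], [-2.0, -0.5]]
holes [[0.6109, 0.1721, 0.038], [0.5479, 0.1608, 0.038]] [[0.6142, 0.1681, 0.038], [0.5525, 0.1575, 0.038]] spacing 0.0639606911760805 0.06252347930747731
knob axis by jig [0.57160622 0.2951444  0.084     ]
top 106 178.18867924528303 252.85849056603774 [[176.84025093 252.40578116]]
scene 115 261.90434782608696 150.68695652173912 [[260.41623336 148.57090276]]
knob (np.float32(1.0844706), np.float64(0.700000000000002), 0.004, -0.004)
['top', 'scene']
handle [ 0.58307108 -0.25101247  0.17116988] -1.7200714349746704
```

```bash
cat >> m.py <<'E'
from scipy.spatial.transform import Rotation as Ro
def go(pos,yaw,at=None):
    s=robot.sense(); R=Ro.from_euler("xyz",s["eef_rot"])
    d=R.inv().apply(np.array(pos)-s["ee_pos"])*100; r=(R.inv()*Ro.from_euler("xyz",[np.pi,0,yaw])).as_rotvec(degrees=True)
    print("at",s["ee_pos"].round(4),s["eef_rot"].round(3),"shift cm",d.round(2),"rot deg",r.round(1))
def cyl(r,z0,z1): a=np.arange(0,6.28,.3); return np.array([[r*np.cos(x),r*np.sin(x),z] for x in a for z in(z0,z1)])
E
python3 - <<'E'
from m import *
t=robot.camera("top"); s=robot.camera("scene"); ax=np.array([.5725,.2935])
ms=[]
for d in(t,s):
    h=cv2.cvtColor(d["img"],cv2.COLOR_RGB2HSV); red=((h[...,0]<10)|(h[...,0]>165))&(h[...,1]>110)&(h[...,2]>60)
    u=proj(d,[[*ax,.08]])[0].astype(int); k=np.zeros_like(red); k[u[1]-13:u[1]+14,u[0]-13:u[0]+14]=1; ms.append(red&k); print(ms[-1].sum())
for hub in((0,0,0),(.012,.054,.07),(.016,.054,.064)):
  B=[]
  for a in np.arange(-1.55,1.56,.1):
    f=lambda q:-sum(iou(d,m,[P([ax[0]+q[i],ax[1]+q[i+1],a],X) for X in ([box(.046,.014,.064,.1)]+([cyl(*hub)] if hub[0] else []))]) for i,(d,m) in zip((0,2),zip((t,s),ms)))
    o=minimize(f,[0]*4,method="Nelder-Mead",options=dict(initial_simplex=np.vstack([np.zeros(4),np.eye(4)*.004]),maxiter=120)); B.append((-o.fun,a,o.x))
  B.sort(key=lambda b:-b[0]); print(hub,[(b[0].round(3),b[1].round(2),(b[2]*1e3).round(1).tolist()) for b in B[:3]])
go([.5725,.2935,.16],3.84)
E
```

```text
152
158
(0, 0, 0) [(np.float64(1.313), np.float64(0.35), [1.7, 2.2, 3.0, -2.9]), (np.float64(1.313), np.float64(0.45), [2.8, 1.2, 2.5, -5.0]), (np.float64(1.309), np.float64(0.55), [1.7, 0.3, 2.8, -3.3])]
(0.012, 0.054, 0.07) [(np.float64(1.457), np.float64(0.35), [1.7, 0.8, 4.1, 0.3]), (np.float64(1.456), np.float64(0.55), [1.1, 0.5, 3.4, 2.1]), (np.float64(1.451), np.float64(0.45), [1.1, 0.5, 2.9, 0.1])]
(0.016, 0.054, 0.064) [(np.float64(1.509), np.float64(0.55), [-0.5, 2.5, 0.9, 0.8]), (np.float64(1.507), np.float64(0.45), [-0.1, 2.9, 0.4, 0.6]), (np.float64(1.484), np.float64(0.35), [0.4, 3.4, 0.7, -0.2])]
at [0.146  0.5043 0.2268] [3.141 0.    2.86 ] shift cm [-46.83  -8.39   6.67] rot deg [  0.    0.  -56.2]
```

```bash
python3 -m crank '[[[-12,-2,1],[0,0,-15],1],[[-24,-4,3],[0,0,-30],1],[[-46.8,-8.3,6.6],[0,0,-45],1],[[-46.8,-8.3,6.6],[0,0,-45],1],[[-46.8,-8.3,6.6],[0,0,-45],1],[[-46.8,-8.3,6.6],[0,0,-45],1],[[-46.8,-8.3,6.6],[0,0,-45],1],[[-46.8,-8.3,6.6],[0,0,-45],1],[[-46.8,-8.3,6.6],[0,0,-45],1],[[-46.8,-8.3,6.6],[0,0,-45],1]]'
python3 - <<'E'
from m import *
go([.5725,.295,.065],3.64)
s=robot.camera("scene");t=robot.camera("top")
cv2.imwrite("pics/b1.png",np.hstack([crop(s,205,70,110,120,3.6),crop(t,120,195,110,120,3.6)]))
E
```

```text
t: 3.55
ee_pos: [0.5722, 0.2943, 0.1602]
eef_rot: [3.141, -0.001, -2.639]
ft_force: [-0.5, 0.3, -0.4]
finger_gap: 0.0918
finger_force: 0.0
at [0.5722 0.2943 0.1602] [ 3.141e+00 -1.000e-03 -2.639e+00] shift cm [-0.07  0.04  9.52] rot deg [ 0.  -0.1  0.2]
```

View pics/b1.png

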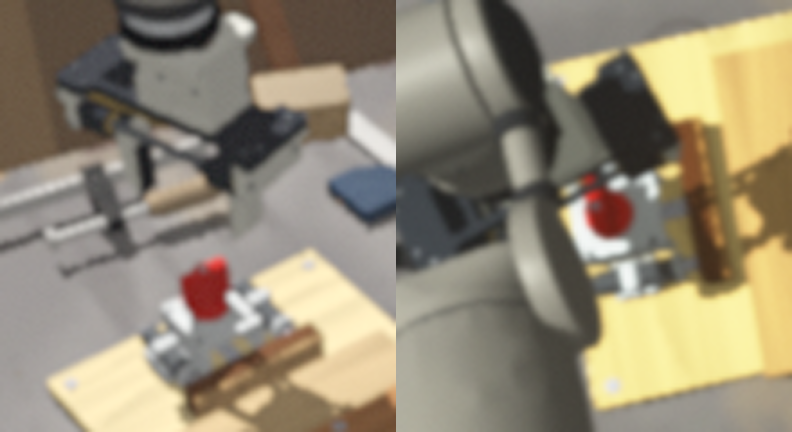

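The knob stands between the open fingers: in the scene crop the knob is at (207,285), with the fingers at (140,180) and (245,210). I'll go down and grip.

```bash
python3 -m crank '[[[0,0,4],[0,0,0],1],[[0,0,7],[0,0,0],1],[[0,0,9.5],[0,0,0],1],[[0,0,9.5],[0,0,0],1],[[0,0,9.5],[0,0,0],0],[[0,0,9.5],[0,0,0],0],[[0,0,9.5],[0,0,0],0],[[0,0,9.5],[0,0,0],0],[[0,0,9.5],[0,0,0],0],[[0,0,9.5],[0,0,0],0]]' 40; python3 -c "
from h import *
s=robot.sense();print(s['ft_force'],s['ft_torque'])"
```

```text
t: 4.9
ee_pos: [0.5725, 0.2944, 0.0657]
eef_rot: [3.142, 0.0, -2.638]
ft_force: [0.0, 0.4, 0.3]
finger_gap: 0.0363
finger_force: 0.0
[0.02330101 0.36211316 0.32791654] [ 0.05102589  0.00199378 -0.00823467]
```

Still closing, so I'll wait and then twist (clockwise from above is positive about tool z).

```bash
python3 -m crank '[[[0,0,0],[0,0,0],0],[[0,0,0],[0,0,0],0],[[0,0,0],[0,0,0],0],[[0,0,0],[0,0,0],0],[[0,0,0],[0,0,0],0]]' 40; python3 -c "
from h import *
s=robot.sense();print(s['ft_force'],s['ft_torque'],s['finger_gap'])"
```

```text
t: 5.52
ee_pos: [0.5719, 0.2953, 0.0657]
eef_rot: [3.14, -0.0, -2.639]
ft_force: [-2.2, 4.5, 0.1]
finger_gap: 0.0187
finger_force: 36.7
[-2.16636733  4.53413739  0.05249429] [ 0.76813332  0.43978972 -0.62042756] 0.018744992804579638
```

The 18.7 mm gap and the torque of −0.6 N m mean the wing lies about 0.25 rad clockwise of the gripper, parallel to the jig's x. I'll align to it as part of the twist.

```bash
python3 -m crank '[[[0,0,0],[0,0,10],0],[[0,0,0],[0,0,15],0],[[0,0,0],[0,0,15],0],[[0,0,0],[0,0,15],0]]' 40; python3 -c "
from h import *
s=robot.sense();print(s['ft_force'],s['ft_torque'],s['finger_gap'])"
```

```text
t: 6.02
ee_pos: [0.571, 0.2951, 0.0657]
eef_rot: [3.141, -0.003, -2.9]
ft_force: [-6.3, 4.7, 3.6]
finger_gap: 0.0142
finger_force: 39.2
[-6.31049438  4.73418958  3.55314786] [ 0.5743438   0.93014929 -0.32460117] 0.014179976370972196
```

```bash
python3 -m crank '[[[0.1,0.1,0],[0,0,10],0],[[0.1,0.1,0],[0,0,20],0],[[0.1,0.1,0],[0,0,30],0],[[0.1,0.1,0],[0,0,40],0],[[0.1,0.1,0],[0,0,50],0],[[0.1,0.1,0],[0,0,60],0],[[0.1,0.1,0],[0,0,65],0],[[0.1,0.1,0],[0,0,65],0],[[0.1,0.1,0],[0,0,65],0]]' 40; python3 -c "
from h import *
s=robot.sense();print(s['ft_force'],s['ft_torque'],s['finger_gap'])"
```

```text
t: 7.15
ee_pos: [0.5717, 0.2975, 0.0658]
eef_rot: [3.138, -0.001, 2.25]
ft_force: [0.3, 10.0, -3.2]
finger_gap: 0.0137
finger_force: 39.9
[ 0.25060407  9.96332708 -3.24745262] [ 1.60134631 -0.13177851  0.13631044] 0.013706104486748562
```

```bash
python3 -m crank '[[[0,0,0],[0,0,0],0],[[0,0,0],[0,0,0],1],[[0,0,0],[0,0,0],1],[[0,0,0],[0,0,0],1],[[0,0,0],[0,0,0],1],[[0,0,0],[0,0,0],1],[[0,0,0],[0,0,0],1],[[0,0,0],[0,0,0],1],[[0,0,-6],[0,0,0],1],[[0,0,-12],[0,0,0],1]]'
python3 - <<'E'
from m import *
go([.577,-.261,.18],3.31)
E
```

```text
t: 8.4
ee_pos: [0.5709, 0.2949, 0.1866]
eef_rot: [-3.14, -0.0, 2.249]
ft_force: [0.7, -0.4, -0.1]
finger_gap: 0.0916
finger_force: 0.0
at [0.5709 0.2949 0.1866] [-3.14  -0.     2.249] shift cm [-43.67 -34.39   0.7 ] rot deg [ -0.1  -0.1 -60.8]
```

```bash
python3 -m crank '[[[-3,-5,-3],[0,0,0],1],[[-7,-9,-5],[0,0,-10],1],[[-11,-14,-5],[0,0,-20],1],[[-13.8,-26.7,-6],[0,0,-30],1],[[-13.8,-26.7,-6],[0,0,-40],1],[[-13.8,-26.7,-6],[0,0,-50],1],[[-13.8,-26.7,-6],[0,0,-60.8],1],[[-13.8,-26.7,-6],[0,0,-60.8],1]]'
python3 - <<'E'
from m import *
t=robot.camera("top"); s=robot.camera("scene"); print(robot.sense()["ee_pos"])
cv2.imwrite("pics/c1.png",np.hstack([crop(s,210,120,180,210,2.2),crop(t,150,165,180,210,2.2)]))
for d,n in((t,"top"),(s,"scene")):
    for nm in("clamp_jaw","handle","trigger"):
        for r in robot.cut_out(n,nm)[:2]: print(n,nm,round(r["p"],2),r["extent"])
E
```

```text
t: 9.4
ee_pos: [0.4498, 0.0199, 0.246]
eef_rot: [-3.141, 0.001, -2.975]
ft_force: [-0.1, 0.7, -0.1]
finger_gap: 0.0917
finger_force: 0.0
[0.44990527 0.02025902 0.24573554]
top handle 0.7 [451.2, 200.6, 499.0, 262.2]
top handle 0.56 [364.1, 219.1, 382.4, 278.6]
top trigger 0.57 [169.9, 242.4, 183.6, 261.5]
scene clamp_jaw 0.61 [272.5, 161.9, 298.7, 183.0]
scene handle 0.68 [321.4, 270.4, 381.5, 323.1]
scene handle 0.65 [407.9, 355.1, 466.9, 438.1]
scene trigger 0.43 [261.4, 142.6, 269.6, 153.1]
```

View pics/c1.png

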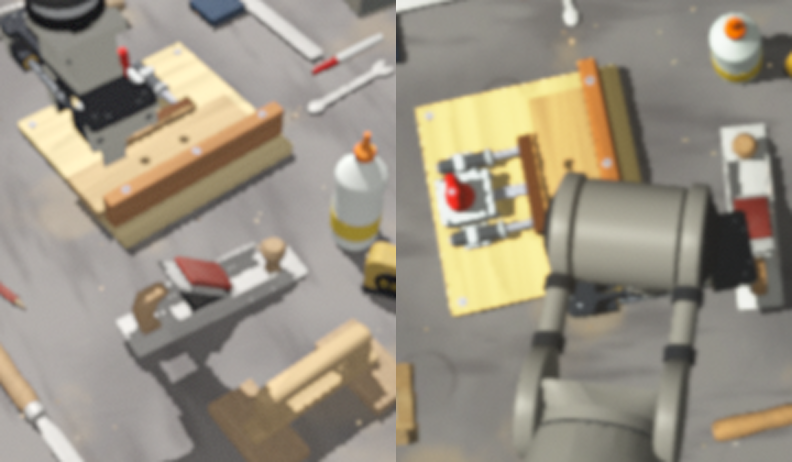

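The jaw has moved up to the board, and the board lies against the fence (top crop: jaw (530,185), fence (605,120)). The red knob is back at rest at (457,192). The handle is next.

Run:
```python
from m import *
t=robot.camera("top"); s=robot.camera("scene")
b=back(t,(np.array([[97,55],[128,210]])+.5)/3-.5+[340,200],.092); c=back(s,(np.array([[88,118],[228,25]])+.5)/3-.5+[300,260],.092)
for q in(b,c): print(q.round(4).tolist(),q.mean(0).round(4),np.linalg.norm(q[0]-q[1]).round(3),np.arctan2(*(q[0]-q[1])[1::-1]).round(3))
for d,n in((t,"top"),(s,"scene")):
    r=[r for r in robot.cut_out(n,"handle") if r["extent"][0]<385][0]; ys,xs=np.nonzero(r["region"]); k=np.zeros((480,640),np.uint8); cv2.fillConvexPoly(k,cv2.convexHull(np.stack([xs,ys],1).astype(np.int32)),1)
    f=lambda p:-iou(d,k,[np.vstack([P(p,box(.18,.026,.018,.035)),P(p,box(.13,.026,.035,.092))])])
    o=min((minimize(f,[.577,-.26,a],method="Nelder-Mead",options=dict(initial_simplex=[[.577,-.26,a],[.59,-.26,a],[.577,-.25,a],[.577,-.26,a+.1]])) for a in(.1,.2)),key=lambda o:o.fun); print(n,o.x.round(4),o.fun)
go([.578,-.255,.16],3.33)
```

```text
[[0.651, -0.2391, 0.092], [0.508, -0.2601, 0.092]] [ 0.5795 -0.2496  0.092 ] 0.144 0.146
[[0.5152, -0.2643, 0.092], [0.6552, -0.239, 0.092]] [ 0.5852 -0.2516  0.092 ] 0.142 -2.963
top [ 0.5833 -0.2493  0.1731] -0.8996431827545166
scene [ 0.5881 -0.2544  0.1861] -0.9208572506904602
at [0.4499 0.0203 0.2457] [ 3.142 -0.    -2.973] shift cm [ -8.02 -29.28   8.57] rot deg [ 0.  -0.  -1.2]
```

```bash
python3 -m crank '[[[-3,-6,0],[0,0,0],1],[[-6,-14,0],[0,0,0],1],[[-8.7,-29,0],[0,0,0],1],[[-8.7,-29,0],[0,0,0],1],[[-8.7,-29,0],[0,0,0],1],[[-8.7,-29,0],[0,0,0],1],[[-8.7,-29,6],[0,0,0],1],[[-8.7,-29,9],[0,0,0],1],[[-8.7,-29,9],[0,0,0],1]]'
python3 - <<'E'
from m import *
go([.584,-.251,.058],3.315)
s=robot.camera("scene");t=robot.camera("top")
cv2.imwrite("pics/d1.png",np.hstack([crop(s,280,190,130,150,3),crop(t,320,190,130,150,3)]))
E
```

```text
t: 11.12
ee_pos: [0.5828, -0.2493, 0.1534]
eef_rot: [3.138, -0.004, -2.972]
ft_force: [-0.2, -0.6, -0.3]
finger_gap: 0.0917
finger_force: 0.0
at [ 0.5828 -0.2493  0.1534] [ 3.138 -0.004 -2.972] shift cm [-0.13 -0.23  9.53] rot deg [ 0.2 -0.3 -0.2]
```

View pics/d1.png

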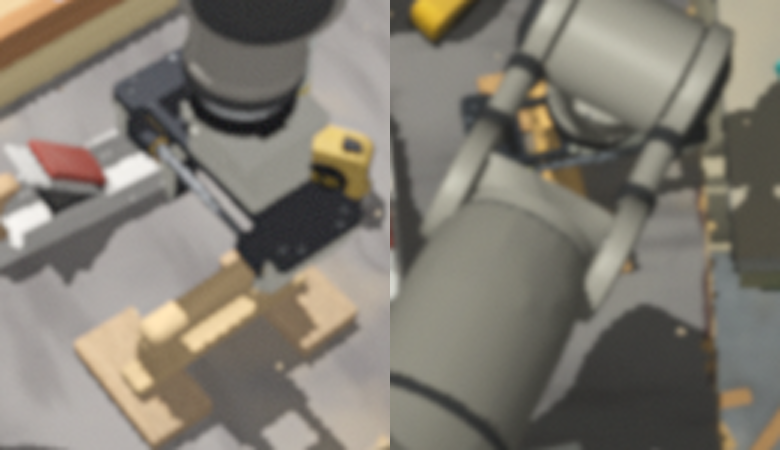

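The fingers straddle the grip bar in the scene crop (near finger at (265,275), bar from (165,325) to (250,275)). I'll go down and grip.

```bash
python3 -m crank '[[[0,0,4],[0,0,0],1],[[0,0,7],[0,0,0],1],[[0,0,9.5],[0,0,0],1],[[0,0,9.5],[0,0,0],1],[[0,0,9.5],[0,0,0],0.2],[[0,0,9.5],[0,0,0],0.2],[[0,0,9.5],[0,0,0],0.2],[[0,0,9.5],[0,0,0],0.2],[[0,0,9.5],[0,0,0],0.2],[[0,0,9.5],[0,0,0],0.2]]' 25
python3 -m crank '[[[0,0,0],[0,0,0],0],[[0,0,0],[0,0,0],0],[[0,0,0],[0,0,0],0],[[0,0,0],[0,0,0],0]]' 25
```

```text
t: 12.48
ee_pos: [0.5843, -0.2511, 0.0606]
eef_rot: [3.141, -0.0, -2.973]
ft_force: [0.1, 0.3, -0.5]
finger_gap: 0.0363
finger_force: 0.0
t: 12.98
ee_pos: [0.5843, -0.2511, 0.0606]
eef_rot: [3.141, -0.0, -2.973]
ft_force: [-0.7, -0.6, -1.0]
finger_gap: 0.0257
finger_force: 25.0
```

```bash
python3 -m crank '[[[0,0,-4],[0,0,0],0],[[0,0,-8],[0,0,0],0],[[0,0,-12],[0,0,0],0],[[0,0,-15.5],[0,0,0],0],[[0,0,-15.5],[0,0,0],0]]' 25
python3 - <<'E'
from m import *
ims=[robot.camera("top") for _ in range(4)]; t=ims[0]; ss=[robot.camera("scene") for _ in range(4)]; s=ss[0]
it=np.mean([d["img"] for d in ims],0); i2=np.mean([d["img"] for d in ss],0)
j=[.5885,.2080,.193]
for d,im,n in((t,it,"top"),(s,i2,"scene")):
    g=im.mean(2); u0=proj(d,P(j,[[0,-.052,.038]]))[0].astype(int); x0,y0=u0-[25,22]
    # dark blobs inside board: local contrast
    c=g[y0:y0+44,x0:x0+50]; bg=cv2.medianBlur(c.astype(np.uint8),15).astype(float); k=np.clip(bg-c-12,0,None)
    nn,lab,st,ce=cv2.connectedComponentsWithStats((k>0).astype(np.uint8)); 
    for l in range(1,nn):
        if 3<=st[l,4]<60:
            ys,xs=np.nonzero(lab==l); w=k[ys,xs]; uv=[x0+(xs*w).sum()/w.sum(),y0+(ys*w).sum()/w.sum()]
            print(n,st[l,4],np.round(uv,2),back(d,uv,.038)[0].round(4),"w",w.sum().round())
a=cv2.resize(it[185:320,155:290,::-1].astype(np.uint8),None,fx=3,fy=3,interpolation=cv2.INTER_CUBIC); b=cv2.resize(i2[125:260,205:340,::-1].astype(np.uint8),None,fx=3,fy=3,interpolation=cv2.INTER_CUBIC)
cv2.imwrite("pics/e1.png",np.hstack([a,b])[:, :800]); print(robot.sense()["ee_pos"],robot.sense()["finger_gap"])
E
```

```text
t: 13.6
ee_pos: [0.5855, -0.2517, 0.2188]
eef_rot: [-3.138, 0.005, -2.973]
ft_force: [-0.7, 0.1, -2.3]
finger_gap: 0.0259
finger_force: 25.0
top 3 [241.85 234.7 ] [0.6256 0.1247 0.038 ] w 4.0
top 8 [215.79 238.04] [0.618  0.1983 0.038 ] w 46.0
top 29 [228.   239.25] [0.6135 0.1638 0.038 ] w 999.0
top 9 [254.   258.56] [0.5564 0.0906 0.038 ] w 67.0
top 34 [232.27 261.15] [0.5507 0.1515 0.038 ] w 992.0
scene 3 [311.82 165.94] [0.6987 0.2017 0.038 ] w 1.0
scene 22 [293.14 182.91] [0.6168 0.1609 0.038 ] w 568.0
scene 7 [311.48 185.35] [0.6612 0.1275 0.038 ] w 44.0
scene 21 [275.42 192.53] [0.5542 0.1483 0.038 ] w 632.0
scene 4 [270.33 202.02] [0.5264 0.1205 0.038 ] w 4.0
scene 18 [275.8  205.42] [0.5352 0.1014 0.038 ] w 300.0
[ 0.58394639 -0.25089485  0.21450457] 0.025982593115458894
```

View pics/e1.png

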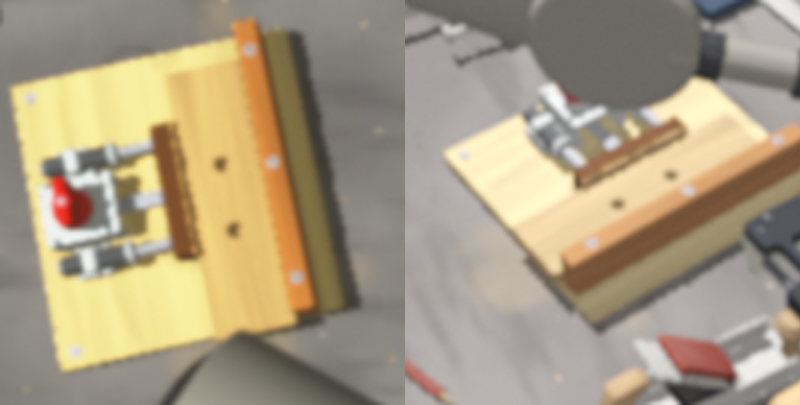

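The top view shows the board clamped, with holes at (228.0,239.2) and (232.3,261.2) in full-image pixels. Both cameras agree on the middle to 2–4 mm, and the spacing is 64 mm. I'll carry the handle across, high above the plane.

```bash
python3 -m crank '[[[-0.5,3,0],[0,0,0],0],[[-1.3,8,0],[0,0,0],0],[[-2.2,13,0],[0,0,-0.5],0],[[-3,18,0],[0,0,-1],0],[[-3.8,23,0],[0,0,-1.5],0],[[-4.6,28,0],[0,0,-1.5],0],[[-5.4,33,0],[0,0,-1.5],0],[[-6.1,37,0],[0,0,-1.5],0],[[-6.7,40.1,0],[0,0,-1.5],0],[[-6.7,40.1,0],[0,0,-1.5],0]]'
python3 -m crank '[[[0,0,3],[0,0,0],0],[[0,0,5],[0,0,0],0],[[0,0,5],[0,0,0],0]]'
python3 - <<'E'
from m import *
go([.5825,.1555,.104],-2.946); print(robot.sense()["finger_gap"])
s=robot.camera("scene");t=robot.camera("top")
cv2.imwrite("pics/f1.png",np.hstack([crop(s,220,110,130,150,3),crop(t,150,165,130,150,3)]))
E
```

```text
t: 15.25
ee_pos: [0.5826, 0.1577, 0.2152]
eef_rot: [3.141, -0.001, -2.944]
ft_force: [-0.5, 0.8, -2.1]
finger_gap: 0.0257
finger_force: 25.0
t: 15.62
ee_pos: [0.5821, 0.1544, 0.1639]
eef_rot: [3.142, -0.004, -2.948]
ft_force: [0.2, -0.7, -0.7]
finger_gap: 0.026
finger_force: 25.0
at [0.5821 0.1544 0.1639] [ 3.142 -0.004 -2.948] shift cm [-0.09  0.1   5.99] rot deg [ 0.  -0.2 -0.1]
0.025987103029836752
```

View pics/f1.png

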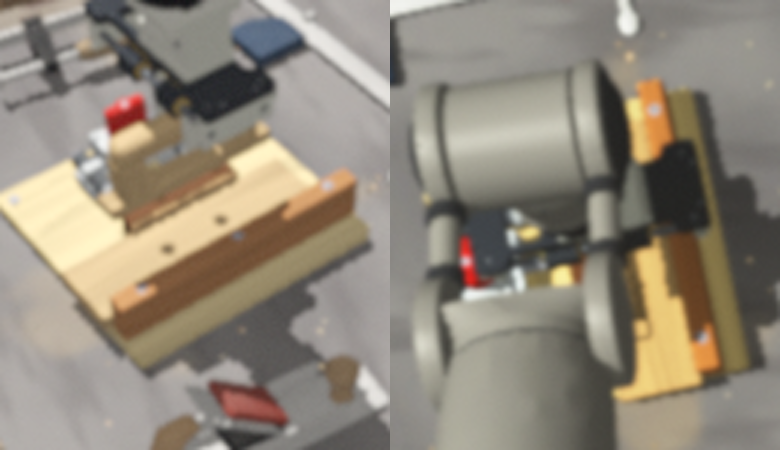

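```bash
python3 -m crank '[[[0,0,2],[0,0,0],0],[[0,0,3.5],[0,0,0],0],[[0,0,3.5],[0,0,0],0],[[0,0,3.5],[0,0,0],0],[[0,0,3.5],[0,0,0],0]]'
python3 - <<'E'
from m import *
ss=[robot.camera("scene") for _ in range(3)]; s=ss[0]; q=robot.sense(); go([.5825,.1555,.104],-2.946)
i2=np.mean([d["img"] for d in ss],0).astype(np.uint8)
zu=q["ee_pos"][2]-.0426; yaw=q["eef_rot"][2]+np.pi
for nm in("handle","handle_dowel0"):
  for r in robot.cut_out("scene",nm):
    x=r["extent"]
    if x[2]<330 and x[3]<250:
        m=r["region"].astype(np.uint8); print(nm,r["p"],x,m.sum()); break
o=cv2.resize(i2[100:235,215:345,::-1],None,fx=4,fy=4,interpolation=cv2.INTER_CUBIC)
def draw(p,X,col):
    h=cv2.convexHull(((proj(s,P(p,X))-[215,100]+.5)*4-.5).astype(np.float32)); cv2.polylines(o,[np.round(h).astype(int)],True,col,1)
p=[*q["ee_pos"][:2],yaw]
draw(p,box(.18,.026,zu,zu+.017),(255,0,0)); draw(p,box(.13,.026,zu+.048,zu+.074),(255,0,255))
for x in(-.032,.032): draw(p,cyl(.006,zu-.013,zu)+[x,0,0],(0,0,255)); draw(p,cyl(.007,.038,.038)+[x,0,0],(0,255,0))
for u in((293.14,182.91),(275.42,192.53)): cv2.circle(o,tuple(int(v) for v in (np.array(u)-[215,100]+.5)*4-.5),2,(255,255,0),-1)
cv2.imwrite("pics/g1.png",o)
E
```

```text
t: 16.35
ee_pos: [0.5836, 0.1555, 0.1316]
eef_rot: [-3.142, 0.002, -2.947]
ft_force: [1.0, 0.2, -0.7]
finger_gap: 0.0258
finger_force: 25.0
at [0.5833 0.1555 0.1312] [ 3.142e+00  1.000e-03 -2.947e+00] shift cm [0.08 0.01 2.72] rot deg [ 0.  0. -0.]
handle 0.59 [255.7, 156.9, 309.8, 193.4] 827
handle_dowel0 0.86 [257.6, 155.0, 310.9, 194.4] 867
```

View pics/g1.png

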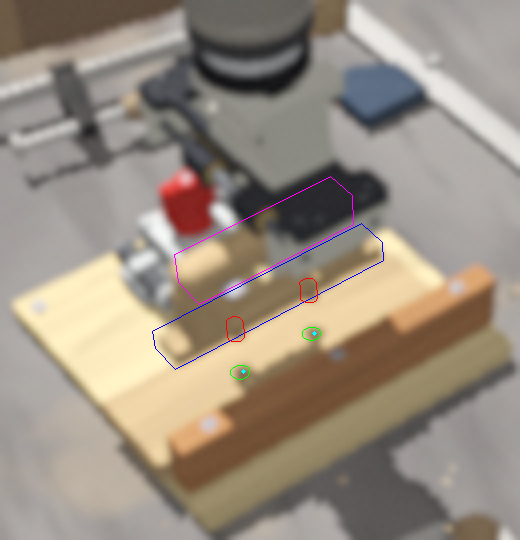

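The scene overlay shows the base outline predicted from the TCP (ends at (153,335) and (383,250)) matching the actual handle within a few mm. The projected holes also match the measured blobs. I've used all my pictures, so the last check is numeric: fit the outline to the image gradients.

Run:
```python
from m import *
from scipy.ndimage import map_coordinates
ss=[robot.camera("scene") for _ in range(4)]; s=ss[0]; q=robot.sense(); zu=q["ee_pos"][2]-.0426; p=[*q["ee_pos"][:2],q["eef_rot"][2]+np.pi]
im=np.mean([d["img"] for d in ss],0)
def edge(a,b,n=40): return np.array(a)+np.linspace(.05,.95,n)[:,None]*(np.array(b)-np.array(a))
def score(E,dx,dy):
    k=0
    for X,out in E:
        A=proj(s,P(p,X+[dx,dy,0])); B=proj(s,P(p,X+[dx,dy,0]+out)); n=(B-A)/np.linalg.norm(B-A,axis=1)[:,None]
        f=lambda Q:np.stack([map_coordinates(im[...,c],[Q[:,1],Q[:,0]],order=1) for c in range(3)],1)
        k+=np.linalg.norm((f(A+n)-f(A-n)).mean(0))
    return k
lo=(edge([-.09,-.013,zu],[.09,-.013,zu]),np.array([0,-.01,0]))
print("long edge dy mm:",[(dy,round(score([lo],0,dy/1e3),1)) for dy in range(-8,9,1)])
for sg in(-1,1):
    e=[(edge([sg*.09,-.013,zu],[sg*.09,.013,zu],15),np.array([sg*.01,0,0]))]
    print("end",sg,[(dx,round(score(e,dx/1e3,0),1)) for dx in range(-10,11,2)])
hm=np.array([[.6168,.1609],[.5542,.1483]]).mean(0)-p[:2]; c,n=np.cos(p[2]),np.sin(p[2]); print("holes mid rel TCP in handle frame mm, scene:",np.round([1e3*(c*hm[0]+n*hm[1]),1e3*(-n*hm[0]+c*hm[1])],1))
```

```text
long edge dy mm: [(-8, np.float64(8.1)), (-7, np.float64(14.6)), (-6, np.float64(23.4)), (-5, np.float64(34.0)), (-4, np.float64(46.7)), (-3, np.float64(60.7)), (-2, np.float64(75.5)), (-1, np.float64(89.6)), (0, np.float64(101.3)), (1, np.float64(109.3)), (2, np.float64(112.3)), (3, np.float64(109.6)), (4, np.float64(101.4)), (5, np.float64(88.1)), (6, np.float64(70.7)), (7, np.float64(51.5)), (8, np.float64(32.7))]
end -1 [(-10, np.float64(0.6)), (-8, np.float64(0.4)), (-6, np.float64(4.6)), (-4, np.float64(17.1)), (-2, np.float64(43.5)), (0, np.float64(78.1)), (2, np.float64(96.9)), (4, np.float64(76.7)), (6, np.float64(27.6)), (8, np.float64(15.3)), (10, np.float64(27.8))]
end 1 [(-10, np.float64(12.1)), (-8, np.float64(24.2)), (-6, np.float64(36.6)), (-4, np.float64(45.4)), (-2, np.float64(51.4)), (0, np.float64(56.4)), (2, np.float64(61.7)), (4, np.float64(65.1)), (6, np.float64(64.7)), (8, np.float64(57.5)), (10, np.float64(44.8))]
holes mid rel TCP in handle frame mm, scene: [ 2.2 -1.3]
```

```bash
python3 -m crank '[[[0.1,-0.1,1],[0,0,0],0],[[0.1,-0.1,2],[0,0,0],0],[[0.1,-0.1,2.7],[0,0,0],0],[[0.1,-0.1,2.7],[0,0,0],0],[[0.1,-0.1,2.7],[0,0,0],0],[[0.1,-0.1,2.7],[0,0,0],0],[[0.1,-0.1,2.7],[0,0,0],0],[[0.1,-0.1,2.7],[0,0,0],0]]'
python3 - <<'E'
from m import *
go([.5823,.1545,.104],-2.946); s=robot.sense(); print(s["ft_force"],s["finger_force"],abs(s["joint_velocities"]).max())
E
```

```text
t: 17.8
ee_pos: [0.5824, 0.1543, 0.1039]
eef_rot: [3.142, 0.0, -2.947]
ft_force: [-0.2, -0.3, -1.1]
finger_gap: 0.0257
finger_force: 25.0
at [0.5824 0.1543 0.1039] [ 3.142  0.    -2.947] shift cm [ 0.    0.02 -0.01] rot deg [ 0.  0. -0.]
[-0.23095919 -0.25078777 -1.0994888 ] 24.967641234397888 0.0025596018690771773
```

```bash
python3 -c "
from station import robot
print(robot.close_job())"
```

```text
the job is handed in; nothing more can be done
None
```

I handed the job in with the board clamped, the knob back at rest and the handle held upright over the holes. The dowel ends should be about 10 mm above the board, and I estimate they line up within 2–3 mm (limit 5 mm). My position estimates differed by up to about 4 mm, and no result came back when I handed in.

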